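Hold a spring clip open over an order card

TASK

Squeeze the handles of the green spring clip to take it off the upright metal plate where it is parked, carry it to the order card in the blue stand and lower it over the middle of the card's top edge, square to the card, so that one jaw hangs on each side of it. Finish holding it there, squeezed wide open and clear of the card, so that I can slip a ticket in beside the card: do not let go. Leave both card stands, the cups and the other things where they are.

Things in the scene. Friction and masses are not known exactly. Their poses are not given: they have to be found in the camera images.
- clip: Green plastic spring clip like a big clothes peg, 34 mm wide, 85 mm tall, 80 g, parked jaws down, astride the top edge of the stand's plate. Origin: middle of the steel pivot, whose underside (5 mm lower) rests on that edge; the jaws reach 42 mm below the origin. z: up to the two handles; y: along the pivot; x: across the plate, the way the handles are squeezed and the jaws open.
- handles (a point): On the clip's axis, 28 mm above the pivot: the point to squeeze about. The handles are flat slabs 34 mm wide; at their upper ends (42 to 48 mm above the pivot) 51 mm over the outside when parked. Squeezed to the stop their outer faces are parallel, 26 mm apart, from 2 to 48 mm above the pivot. Squeezing takes 5 N to begin, 9 N to the stop; 15 to 25 N is a sound grip.
- clip_a (a joint): Opening of the clip: angle of either lever (both move alike) from shut, rad. 0 shut, 0.06 parked on the 5 mm plate, 0.30 at the stop, fully open (24 mm between the jaw tips); at 0.20 the tips are 16 mm apart. A spring shuts it when it is let go.
- tip_a (a point): Inner face of the tip of the clip's jaw on the clip's +x side, at mid width.
- tip_b (a point): Inner face of the tip of the clip's jaw on the clip's -x side, at mid width.
- stand: Parking stand for the clip, fixed: dark square foot 100 x 100 x 14 mm and an upright bare metal plate, 5 mm thick (x), 70 mm wide (y), its top edge 100 mm above the table. Origin: centre of the underside; z up; x square to the plate.
- card_blue: The order card to go to: stiff white card with a blue header, 3 mm thick (x), 90 mm wide (y), upright in a blue block 70 x 110 x 24 mm (x, y, z); loose on the table, 0.6 kg. The top edge of the card is 140 mm above the table. Origin: centre of the block's underside; z up; x square to the card.
- card_blue_top (a point): Middle of the top edge of the card in the blue stand.
- card_yellow: The same card and stand in yellow, not used. Same size and frame.
- cup_09: White cup with a yellow handle, about 80 x 60 x 86 mm, standing at the back; origin at its underside. Leave alone.
- cup_14: White cup with a yellow handle, about 80 x 60 x 82 mm, on a plate at the back right. Leave alone.
- cup_12: White cup with a yellow handle, about 80 x 60 x 86 mm, at the front right. Leave alone.
- bowl: White bowl, 86 mm across, 51 mm tall, at the front left. Leave alone.
- timer: Red kitchen timer, 64 mm across, 49 mm tall, at the back. Leave alone.
There are look-alikes about, which are no part of the job. Leave any orange or yellow look-alike of the clip alone.

How it is judged:
On the way:
1. the clip is held in the fingers and its jaws are clear above the parking plate (z of each of tip_a, tip_b in the frame of stand above 0.104 m and contact force between the fingers and clip above 1 N), for 0.2 s.
At the end, for the whole second after the job is handed in: Clip still, held in the fingers, open 0.20 rad or more; a jaw tip on each side of the card in the blue stand, 8 mm or more below its top edge and within 25 mm of its middle; clip upright within 0.25 rad, square to the card within 0.3 rad, not touching card or stand (under 0.2 N) (value of joint clip_a above 0.2 rad and ((x of tip_a in the frame of card_blue above 0.002 m and x of tip_b in the frame of card_blue below -0.002 m) or (x of tip_b in the frame of card_blue above 0.002 m and x of tip_a in the frame of card_blue below -0.002 m)) and z of each of tip_a, tip_b in the frame of card_blue below 0.132 m and y of tip_a in the frame of card_blue between -0.025 and 0.025 m and y of tip_b in the frame of card_blue between -0.025 and 0.025 m and angle between the x axis of clip and the x axis of card_blue, either way round below 0.3 rad and angle between clip's own z axis and vertical below 0.25 rad and contact force between clip and card_blue below 0.2 N and contact force between the fingers and clip above 1 N and linear speed of clip below 0.03 m/s); the arm keeps its last pose, push and grip.
It fails at once if a card stand is shifted more than 15 mm or tipped (distance of any of card_blue, card_yellow from where it was at the start of the episode above 0.015 m or angle between any of card_blue, card_yellow's own z axis and vertical above 0.25 rad).
It fails at once if a cup, the bowl or the timer is shifted more than 25 mm (distance of any of cup_09, cup_14, cup_12, bowl, timer from where it was at the start of the episode above 0.025 m).
It also fails if it takes over 40 s, if anything falls off the work surface, if the arm or the gripper's body presses on something with over 40 N, if the wrist force passes 120 N, or if a joint passes its speed limit or range.

ROBOT

A 6-joint arm with a two-finger parallel gripper is mounted at the origin on the work surface; the furniture and walls round the work are solid. World frame = base frame: x ahead of the robot, y to its left, z up, the work surface at z = 0. Lengths are in m, angles in rad, forces in N, time in s.
With the tool pointing down it reaches from about 0.25 to 0.775 m from the base axis. Payload 8.9 kg.
Tool frame: the origin (TCP) lies midway between the tips of the shut fingers; the grasp point (between the pads) lies 19 mm behind it; z points along the fingers, y is the direction in which the jaws open and shut (so a half turn about z gives the same grasp; the last joint's range is limited). The gripper opens to 85 mm and grips with 20 to 120 N. Pads are 22 mm wide; open, the fingers measure 114 mm over their backs; the gripper's body (76 mm by 85 mm) begins 54 mm behind the grasp point. The pads swing forward as they close: fully open they stand 13 mm farther back than shut.
Start: joints at [1.093, 0.291, -0.153, 1.127, 0, 1.431], TCP at [0.174, 0.495, 0.231] pointing down, gripper open.
Joint ranges: [-2.52, 2.52], [-0.91, 1.74], [-1.3, 1.37], [-1.96, 2.02], [-1.52, 1.47], [-3.14, 3.14]. Speed limits (rad/s): [2.22, 2.22, 2.79, 3.14, 3.14, 3.14].

INTERFACE

Orientations are given as a rotation vector (axis times angle).
In Python, from workcell import r, optics, finish_job gives the robot as it stands.
- The arm moves only by the shell command python3 -m inch 'ROWS' [OPENING] [FORCE]. ROWS is JSON, a list of rows, each a list of 2 entries, a list of its own where there are three numbers: the shift along the tool's x, y, z in mm, then the turn, a rotation vector about the tool's x, y, z in rad. A call has 1 to 12 rows; each row shifts and turns the pose as measured when the row begins, along the tool's axes as they then stand; what a row does not reach is not made up. A row lasts 1/12 s, in which the tool goes at most 41.7 mm and 7.16 degrees, less where a joint would pass 70% of its speed; a pose out of reach is approached as far as the arm can. A call is refused whole if a number of a shift passes 41.7 or a number of a turn 0.125, either way. A call with a gripper value outside its range is refused whole. OPENING is the gripper command: -1 is shut, 1 is fully open, values between are in proportion, set as the call begins (- or left out, the last holds). The fingers move at their own pace and stop on an object; FORCE is the grip in N (left out, the last holds). Time passes only in rows, so rows that do not move let the fingers close. It gives the time, the measured TCP pose, the force and the opening at its end, in the units of the state.
- r.get_state(): the state, without advancing time (a new reading comes with each control period).
- optics.read_camera(name): name is "scene" or "side" or "wrist"; returns the picture (384x512x3 uint8, red, green, blue); there is no depth.
- optics.get_calibration(name): a dict with "intrinsics" (3x3 intrinsics, pixels), "pose" (4x4, takes a point from camera to world coordinates); the wrist camera has in their place "tool_from_camera" (4x4, takes a point from camera to tool coordinates, whose origin is the TCP and whose axes are the flange's). Camera axes: x right, y up, looking along -z (the intrinsics and any distortion apply to the point x, -y, -z); pixel columns grow to the right and rows downward; lengths in m; the calibration is good to about 2 mm. A picture is of the moment at which its call begins: read the wrist's pose just before it. get_calibration takes no time and is no camera call.
- finish_job(): hands the job in, once; it reports no verdict.
The state is a dict: "t": time; "joints": joint angles; "joint_velocities": joint speeds; "joint_efforts": joint torques, N m; "position": TCP position; "eef_rot": TCP orientation; "contact_force": force on the tool from outside, world axes, zero at the start; "ft_torque": the same for the moment, N m; "finger_gap": opening from 0.0 (shut) to 1.0 (fully open).
Only numpy, scipy, OpenCV 4.12 (cv2) and the standard library are available. Lean on these libraries where they do the work, as an engineer would, in place of code of your own. Each camera call takes 0.05 s, during which the arm holds its last target.

## Working session

There is one attempt and no reset: what is moved stays moved. The work goes in short steps, Python scripts to look and compute and a shell command to move; the robot and the scene stay as the last step left them, time stands still between calls to the robot, and variables do not carry over. Pictures are saved under pics/ and viewed, and the job is handed in when it is done.

```bash
mkdir -p pics; cat > h.py <<'E'
import numpy as np, cv2
from workcell import r, optics
def snap(n,f):
    im=optics.read_camera(n); cv2.imwrite('pics/'+f,im[:,:,::-1].copy()); return im
def ray(cal,uv,pose=None):
    K=np.array(cal['intrinsics']);P=np.array(cal['pose']) if pose is None else pose
    p=np.linalg.inv(K)@[uv[0],uv[1],1]; d=P[:3,:3]@[p[0],-p[1],-p[2]]
    return P[:3,3],d/np.linalg.norm(d)
def atz(cal,uv,z,pose=None):
    o,d=ray(cal,uv,pose); return o+d*(z-o[2])/d[2]
def proj(cal,X,pose=None):
    K=np.array(cal['intrinsics']);P=np.array(cal['pose']) if pose is None else pose
    c=P[:3,:3].T@(np.array(X)-P[:3,3]); q=K@[c[0],-c[1],-c[2]]; return q[:2]/q[2]
def tri(rays):
    A=np.zeros((3,3));b=np.zeros(3)
    for o,d in rays:
        M=np.eye(3)-np.outer(d,d);A+=M;b+=M@o
    X=np.linalg.solve(A,b); return X,[np.linalg.norm((np.eye(3)-np.outer(d,d))@(X-o)) for o,d in rays]
E
python3 - <<'E'
from h import *
print(r.get_state())
for n in['scene','side','wrist']:
    print(n,optics.get_calibration(n)); snap(n,n+'0.png')
E
```

```text
{'t': 0.0, 'joints': array([ 1.09268418e+00,  2.91253200e-01, -1.54117690e-01,  1.12668333e+00,
       -1.99411271e-05,  1.43150748e+00]), 'joint_velocities': array([ 0.00072896,  0.00126129, -0.00180759, -0.00233164, -0.00189286,
       -0.00196366]), 'joint_efforts': array([ 2.37895394e-03, -5.37148404e+01,  3.31370294e+01,  1.61305518e-02,
        5.52718780e-05,  4.22592802e-05]), 'position': array([0.17429727, 0.49477093, 0.23074959]), 'eef_rot': array([-5.29618881e-01, -3.09625950e+00,  1.89178784e-03]), 'contact_force': array([ 0.14714338, -0.92260918,  0.76515458]), 'ft_torque': array([-0.01350033, -0.05572728, -0.02481079]), 'finger_gap': 1.0035651154555703}
scene {'intrinsics': array([[459.7648896 ,   0.        , 256.42517741],
       [  0.        , 459.7648896 , 190.74519859],
       [  0.        ,   0.        ,   1.        ]]), 'pose': array([[ 0.63101823,  0.41591172, -0.65485375, -0.24162614],
       [-0.77558434,  0.35659421, -0.52087378, -0.57537069],
       [ 0.01687954,  0.83657517,  0.54759207,  0.75790972],
       [ 0.        ,  0.        ,  0.        ,  1.       
[... 272 characters left out ...]
0.20015885, -0.10526228, -0.1009364 ],
       [-0.01274703,  0.5133089 ,  0.85810925,  1.08833272],
       [ 0.        ,  0.        ,  0.        ,  1.        ]])}
wrist {'intrinsics': array([[285.20793319,   0.        , 254.53934987],
       [  0.        , 285.20793319, 188.79484534],
       [  0.        ,   0.        ,   1.        ]]), 'tool_from_camera': array([[ 1.41234414e-03,  9.64058557e-01,  2.65686101e-01,
         6.66129082e-02],
       [ 9.99998982e-01, -1.30802915e-03, -5.69566911e-04,
        -2.86325645e-04],
       [-2.01570690e-04,  2.65686635e-01, -9.64059423e-01,
        -1.43663204e-01],
       [ 0.00000000e+00,  0.00000000e+00,  0.00000000e+00,
         1.00000000e+00]])}
```

View pics/scene0.png

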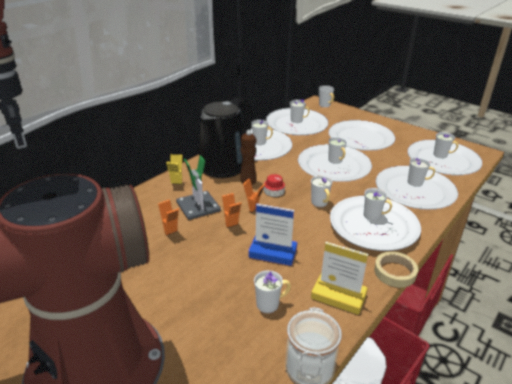

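View pics/side0.png

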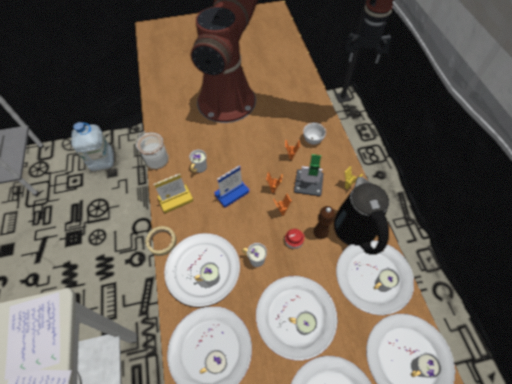

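View pics/wrist0.png

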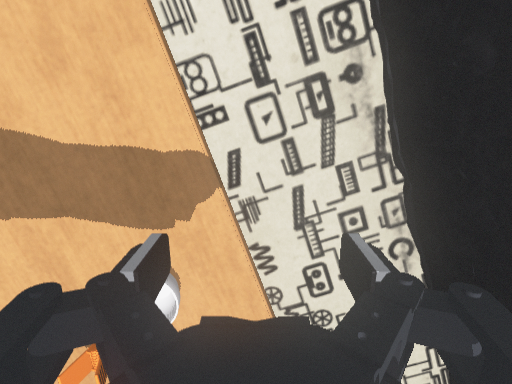

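The scene view shows the green clip on its grey plate around (200,170). The orange look-alikes are at (170,217), (231,210) and (252,195), the yellow one at (176,168), and the blue card at (274,232). In the side view the green clip is at (315,163), the orange ones at (290,149), (273,183) and (284,203), the yellow one at (350,180), and the blue card at (231,187). I choose the green one on the plate and check it in close crops.

```bash
python3 - <<'E'
import cv2, numpy as np
a=cv2.imread('pics/scene0.png')[145:265,150:310]; b=cv2.imread('pics/side0.png')[140:215,205:365]
cv2.imwrite('pics/ca.png',cv2.resize(a,None,fx=5,fy=5,interpolation=cv2.INTER_CUBIC))
cv2.imwrite('pics/cb.png',cv2.resize(b,None,fx=5,fy=5,interpolation=cv2.INTER_CUBIC))
E
```

```text
(no output)
```

View pics/ca.png

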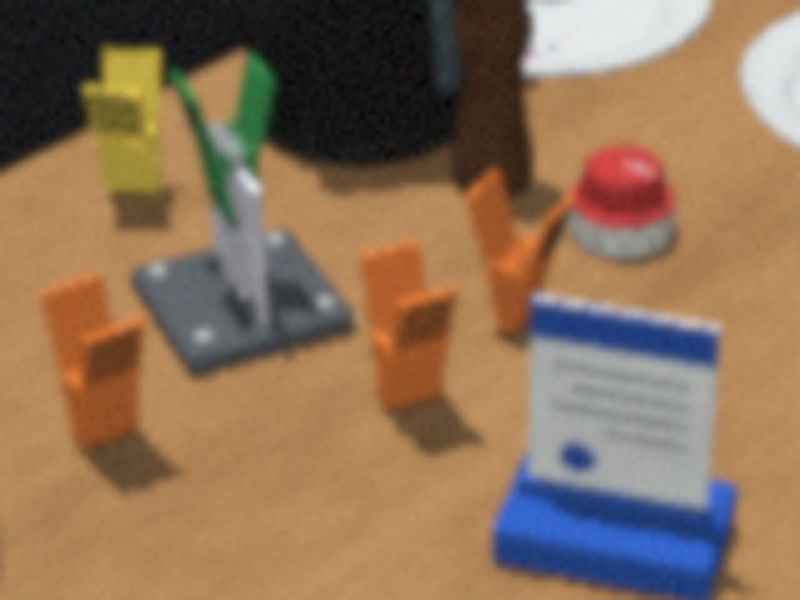

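View pics/cb.png

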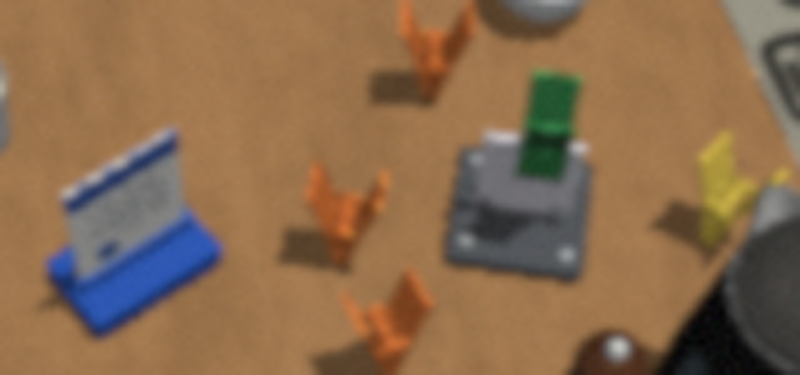

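```bash
python3 - <<'E'
from h import *
S=optics.get_calibration('scene');D=optics.get_calibration('side')
s=lambda u,v:(u/5+150-.4,v/5+145-.4); d=lambda u,v:(u/5+205-.4,v/5+140-.4)
f=np.array
def show(n,cal,pts,z): print(n,[np.round(atz(cal,p,z)[:2],4).tolist() for p in pts])
show('foot side',D,[d(462,148),d(592,150),d(578,275),d(447,262)],.014)
show('foot scene',S,[s(133,270),s(290,230),s(353,323),s(195,370)],.014)
show('plate top side',D,[d(485,133),d(588,148)],.1)
show('card side',D,[d(62,195),d(177,132)],.14)
show('card scene',S,[s(533,293),s(720,323)],.14)
show('handle top side',D,[d(532,73),d(580,76)],.15)
show('bowl',D,[(314,134)],.03);show('kettle',D,[(360,215)],.1);show('grinder',D,[(325,222)],.1)
show('orange',D,[d(440,20),d(345,180),d(395,290)],.06);show('yellow',D,[d(740,170)],.06);show('timer',D,[(294,238)],.04);show('yellowcard',D,[(158,190),(187,180)],.14)
E
```

```text
foot side [[0.4278, 0.1954], [0.4523, 0.2893], [0.5532, 0.245], [0.5209, 0.1568]]
foot scene [[0.4665, 0.2809], [0.5549, 0.242], [0.5099, 0.1496], [0.4228, 0.1845]]
plate top side [[0.4747, 0.1907], [0.5034, 0.2559]]
card side [[0.4834, -0.1035], [0.4518, -0.0204]]
card scene [[0.4554, -0.021], [0.4928, -0.1024]]
handle top side [[0.4675, 0.2208], [0.4775, 0.2513]]
bowl [[0.2923, 0.3033]]
kettle [[0.6995, 0.3163]]
grinder [[0.6972, 0.2004]]
orange [[0.3414, 0.1995], [0.4644, 0.0943], [0.5597, 0.1051]]
yellow [[0.5218, 0.369]]
timer [[0.7032, 0.1021]]
yellowcard [[0.4821, -0.2952], [0.4658, -0.1997]]
```

The crops confirm the green clip on the plate, with its handles at scene crop (225,110) and side crop (550,120). The foot measures about 97 mm square and the card about 89 mm wide, and both agree with the sizes given. The stand is at about (0.488, 0.217) with yaw about -23.7°, and the card top is at (0.470, -0.062) with yaw about 22.6°. I move over the stand first.

```bash
python3 -m inch '[[[-32,-13,-3],[0,0,0]],[[-32,-13,-3],[0,0,0]],[[-32,-13,-3],[0,0,0]],[[-32,-13,-3],[0,0,0]],[[-32,-13,-3],[0,0,0]],[[-32,-13,-3],[0,0,0]],[[-32,-13,-3],[0,0,0]],[[-32,-13,-3],[0,0,0]],[[-32,-13,-3],[0,0,0]],[[-32,-13,-3],[0,0,0]],[[-32,-13,-3],[0,0,0]]]' 1
```

```text
t: 1.07
position: [0.4652, 0.2356, 0.2621]
eef_rot: [-0.51, -3.095, 0.005]
contact_force: [0.6, 0.9, 1.0]
finger_gap: 0.999
```

```bash
python3 -m inch '[[[0,0,0],[0,0,0.12]],[[0,0,0],[0,0,0.12]],[[0,0,0],[0,0,0.12]],[[0,0,0],[0,0,0.12]],[[0,0,0],[0,0,0.12]],[[0,0,0],[0,0,0.12]],[[0,0,0],[0,0,0.12]],[[0,0,0],[0,0,0.12]],[[0,0,0],[0,0,0.12]],[[0,0,0],[0,0,0.12]],[[0,0,0],[0,0,0.12]],[[0,0,0],[0,0,0.12]]]'
cat >> h.py <<'E'
from scipy.spatial.transform import Rotation as R
def tool():
    s=r.get_state();T=np.eye(4);T[:3,:3]=R.from_rotvec(s['eef_rot']).as_matrix();T[:3,3]=s['position'];return T
def wsnap(f):
    T=tool(); im=snap('wrist',f); P=T@np.array(optics.get_calibration('wrist')['tool_from_camera']); np.save('pics/'+f+'.npy',P); return im,P
def rep():
    T=tool();print('pos',T[:3,3].round(4),'yaw_y',np.degrees(np.arctan2(T[1,1],T[0,1])).round(2),'z',T[:3,2].round(4));return T
E
python3 - <<'E'
from h import *
rep(); wsnap('w1.png')
E
```

```text
t: 2.07
position: [0.4704, 0.2277, 0.2588]
eef_rot: [-2.481, -1.925, 0.017]
contact_force: [-0.0, 0.2, -0.0]
finger_gap: 0.999
pos [0.4704 0.2277 0.2588] yaw_y -14.4 z [-0.0092 -0.0056 -0.9999]
```

View pics/w1.png

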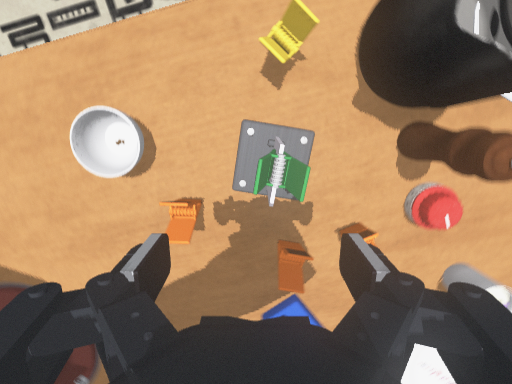

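The wrist view shows the green clip astride the plate at (280,172), with the foot around it. I'll enlarge it to measure.

```bash
python3 - <<'E'
import cv2
a=cv2.imread('pics/w1.png')[110:215,220:330]
cv2.imwrite('pics/w1c.png',cv2.resize(a,None,fx=6,fy=5.7143/1*1.0,interpolation=cv2.INTER_CUBIC) if 0 else cv2.resize(a,(660,600) if 0 else (628,600),interpolation=cv2.INTER_CUBIC))
E
```

```text
(no output)
```

View pics/w1c.png

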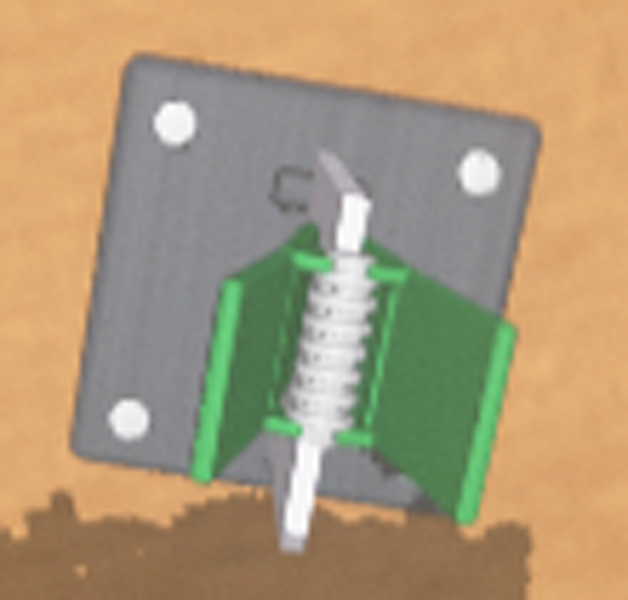

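```bash
python3 - <<'E'
from h import *
W=optics.get_calibration('wrist');P=np.load('pics/w1.png.npy')
w=lambda u,v:(u/5.714+220-.4,v/5.714+110-.4)
q=lambda u,v,z:atz(W,w(u,v),z,P)[:2]
a=q(354,195,.1);b=q(292,540,.1);print('plate',a,b,(a+b)/2,np.linalg.norm(a-b),np.degrees(np.arctan2(*(a-b)[::-1])))
L=[q(226,278,.152),q(194,480,.152)];Rr=[q(518,325,.152),q(472,524,.152)]
print('handles',L,Rr,np.mean(L+Rr,axis=0))
L,Rr=np.array(L),np.array(Rr)
print('width',np.linalg.norm(L[0]-L[1]),np.linalg.norm(Rr[0]-Rr[1]),'across',np.linalg.norm(L.mean(0)-Rr.mean(0)))
for e in (L,Rr): print(np.degrees(np.arctan2(*(e[0]-e[1])[::-1])))
d=Rr.mean(0)-L.mean(0);print('x dir',np.degrees(np.arctan2(d[1],d[0])))
C=[q(130,57,.014),q(540,122,.014),q(73,455,.014)];print('foot',C,(C[1]+C[2])/2, np.degrees(np.arctan2(*(C[1]-C[0])[::-1])),np.degrees(np.arctan2(*(C[0]-C[2])[::-1])))
S=optics.get_calibration('scene')
for n,c in(('scene',S),('side',optics.get_calibration('side'))):
  print(n,[proj(c,[*p,.152]).round(1) for p in [*L,*Rr]])
E
```

```text
plate [0.50525421 0.25149095] [0.47859086 0.18899559] [0.49192253 0.22024327] 0.0679455970161157 66.89471136143425
handles [array([0.48049462, 0.25111674]), array([0.46758217, 0.22068819])] [array([0.52277798, 0.2327697 ]), array([0.50921506, 0.20253106])] [0.49501746 0.22677642]
width 0.03305493132976716 0.03314103661761713 across 0.04575612409388389
67.005903683619
65.84235398571593
x dir -23.509388029061306
foot [array([0.4666002 , 0.28334908]), array([0.55562798, 0.24541212]), array([0.42808319, 0.19416433])] [0.49185559 0.21978823] -23.080061220575523 66.64150672164016
scene [array([183.6, 157.9]), array([188. , 163.4]), array([199.7, 154.3]), array([204.1, 159.8])]
side [array([320.9, 155.2]), array([311. , 153.9]), array([319.7, 166.3]), array([309.6, 164.8])]
```

```bash
cat >> h.py <<'E'
def go(x,y,z,yaw):
    "total shift (tool mm) and turn to the target pose; tool z straight down, tool y at yaw deg"
    T=rep();c,s=np.cos(np.radians(yaw)),np.sin(np.radians(yaw))
    Rg=np.array([[s,c,0],[-c,s,0],[0,0,-1.]])
    print('shift mm',(T[:3,:3].T@(np.array([x,y,z])-T[:3,3])*1000).round(1),'turn',R.from_matrix(T[:3,:3].T@Rg).as_rotvec().round(4))
E
python3 - <<'E'
from h import *
go(.4948,.2267,.20,-23.4)
E
```

```text
pos [0.4704 0.2277 0.2588] yaw_y -14.94 z [-0.0093 -0.0056 -0.9999]Traceback (most recent call last):
  File "<stdin>", line 2, in <module>
  File "h.py", line 30, in go
    print('shift mm',(T[:3,:3].T@(np.array([x,y,z])-T[:3,3])*1000).round(1),'turn',R.from_matrix(T[:3,:3].T@Rg).as_rotvec().round(4))
                                                                                   ~~~~~~~~~~~~~^^^^^^^^^^^^^^^
  File "scipy/spatial/transform/_rotation.pyx", line 1143, in scipy.spatial.transform._rotation.Rotation.from_matrix
ValueError: Non-positive determinant (left-handed or null coordinate frame) in rotation matrix 0: [[-0.9890776  -0.14718956  0.00779309]
 [-0.14713173  0.98908817  0.00753969]
 [ 0.00881781 -0.00631073  0.99994121]].
```

```bash
sed -i 's/\[\[s,c,0\],\[-c,s,0\]/[[-s,c,0],[c,s,0]/' h.py; python3 - <<'E'
from h import *
go(.4948,.2267,.20,-23.4)
E
```

```text
pos [0.4704 0.2277 0.2588] yaw_y -14.94 z [-0.0093 -0.0056 -0.9999]
shift mm [ 5.8 24.3 58.6] turn [-0.007   0.0083  0.1477]
```

```bash
python3 -m inch '[[[3,12,8],[-0.003,0.004,0.074]],[[3,12,8],[-0.003,0.004,0.074]],[[0,0,20],[0,0,0]],[[0,0,20],[0,0,0]],[[0,0,0],[0,0,0]],[[0,0,0],[0,0,0]]]'; python3 - <<'E'
from h import *
go(.4948,.2267,.112,-23.4)
E
```

```text
t: 2.62
position: [0.496, 0.2264, 0.201]
eef_rot: [-2.619, -1.735, 0.0]
contact_force: [0.2, -0.5, 0.7]
finger_gap: 1.0
pos [0.496  0.2264 0.201 ] yaw_y -22.96 z [-3.e-04  4.e-04 -1.e+00]
shift mm [-0.3 -1.2 89. ] turn [-0.0004 -0.0003  0.0077]
```

```bash
python3 -m inch '[[[0,-1,5],[0,0,0.007]],[[0,0,20],[0,0,0]],[[0,0,20],[0,0,0]],[[0,0,0],[0,0,0]],[[0,0,0],[0,0,0]]]'; python3 - <<'E'
from h import *
go(.4948,.2267,.112,-23.4);wsnap('w2.png');snap('scene','s2.png')
a=cv2.imread('pics/s2.png')[120:240,150:310];cv2.imwrite('pics/s2c.png',cv2.resize(a,None,fx=5,fy=5,interpolation=cv2.INTER_CUBIC))
E
```

```text
t: 3.03
position: [0.4969, 0.2279, 0.1591]
eef_rot: [2.62, 1.731, 0.009]
contact_force: [-0.1, -0.1, 1.0]
finger_gap: 1.0
pos [0.4969 0.2279 0.1591] yaw_y -23.1 z [ 0.0051  0.0021 -1.    ]
shift mm [-2.1 -1.7 47.1] turn [ 0.0039 -0.004   0.0053]
```

View pics/w2.png

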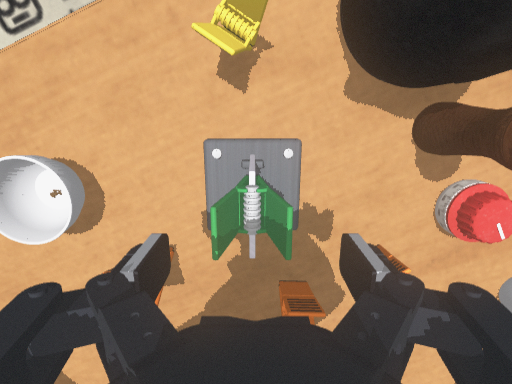

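View pics/s2c.png

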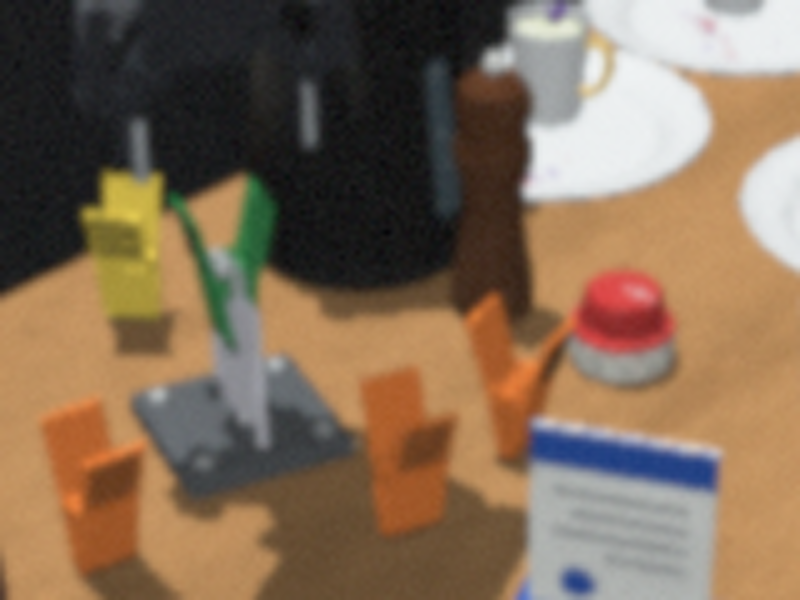

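```bash
python3 - <<'E'
from h import *
W=optics.get_calibration('wrist');P=np.load('pics/w2.png.npy')
im=cv2.imread('pics/w2.png').astype(int)
g=(im[:,:,1]>im[:,:,2]+40)&(im[:,:,1]>im[:,:,0]+30)
ys,xs=np.nonzero(g);print(xs.min(),xs.max(),ys.min(),ys.max())
a=cv2.imread('pics/w2.png')[130:270,190:310];cv2.imwrite('pics/w2c.png',cv2.resize(a,None,fx=4,fy=4,interpolation=cv2.INTER_CUBIC))
E
```

```text
210 292 176 259
```

View pics/w2c.png

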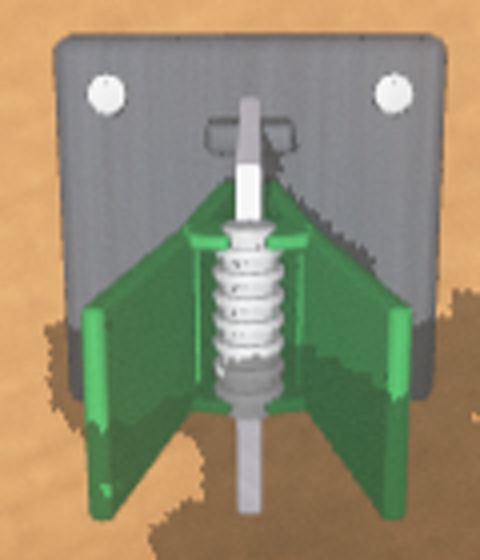

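```bash
python3 - <<'E'
from h import *
W=optics.get_calibration('wrist');P=np.load('pics/w2.png.npy')
w=lambda u,v:(u/4+190-.4,v/4+130-.4)
C=np.array([atz(W,w(*p),.152,P)[:2] for p in((83,306),(90,518),(411,306),(406,518))])
print(C,C.mean(0),np.linalg.norm(C[0]-C[1]),np.linalg.norm(C[0]-C[2]))
e=np.array([atz(W,w(*p),.1,P)[:2] for p in((249,164),(249,513))]);print(e,e.mean(0),np.linalg.norm(e[0]-e[1]))
c=C.mean(0);go(c[0],c[1],.112,-23.4)
E
```

```text
[[0.48112299 0.25151976]
 [0.46799051 0.22139505]
 [0.52323614 0.23358878]
 [0.51075682 0.20315813]] [0.49577662 0.22741543] 0.03286274853261452 0.04577158123024904
[[0.50585523 0.25132912]
 [0.47823721 0.18675562]] [0.49204622 0.21904237] 0.07023170749167998
pos [0.4971 0.2279 0.1595] yaw_y -23.1 z [ 0.0057  0.0023 -1.    ]
shift mm [-1.2 -1.2 47.5] turn [ 0.0043 -0.0044  0.0052]
```

```bash
python3 -m inch '[[[-1,-1,8],[0.004,-0.004,0.005]],[[0,0,20],[0,0,0]],[[0,0,20],[0,0,0]],[[0,0,0],[0,0,0]]]'; python3 - <<'E'
from h import *
go(.4958,.2274,.112,-23.4);wsnap('w3.png')
E
```

```text
t: 3.47
position: [0.4991, 0.2285, 0.1142]
eef_rot: [2.624, 1.723, 0.012]
contact_force: [-0.5, -0.6, -0.6]
finger_gap: 0.999
pos [0.4991 0.2285 0.1142] yaw_y -23.42 z [ 0.0079  0.0024 -1.    ]
shift mm [-2.3 -2.6  2.2] turn [ 0.0063 -0.0054 -0.0003]
```

View pics/w3.png

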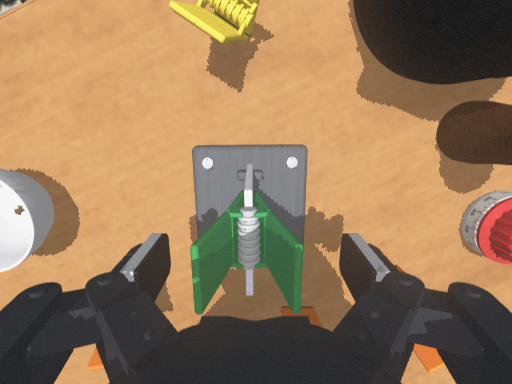

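```bash
python3 -m inch '[[[-2.3,-2.6,2],[0.006,-0.005,0]],[[0,0,0],[0,0,0]],[[0,0,0],[0,0,0]]]'; python3 - <<'E'
from h import *
go(.4958,.2274,.112,-23.4)
E
```

```text
t: 3.77
position: [0.4976, 0.228, 0.1165]
eef_rot: [2.625, 1.724, 0.006]
contact_force: [-0.4, -0.4, 1.1]
finger_gap: 1.004
pos [0.4976 0.228  0.1165] yaw_y -23.42 z [ 0.0038  0.0012 -1.    ]
shift mm [-1.3 -1.4  4.5] turn [ 0.003  -0.0026 -0.0004]
```

```bash
python3 -m inch '[[[-2,-2,6],[0.004,-0.004,0]],[[0,0,1],[0,0,0]],[[0,0,0],[0,0,0]]]'; python3 - <<'E'
from h import *
go(.4958,.2274,.112,-23.4)
E
```

```text
t: 4.02
position: [0.496, 0.2273, 0.1109]
eef_rot: [2.626, 1.724, 0.001]
contact_force: [0.1, 0.3, -0.5]
finger_gap: 0.998
pos [0.496  0.2273 0.1109] yaw_y -23.42 z [ 1.1e-03 -1.0e-04 -1.0e+00]
shift mm [ 0.1 -0.2 -1.1] turn [ 0.0011 -0.0003 -0.0004]
```

```bash
python3 -m inch '[[[0,0,0],[0,0,0]],[[0,0,0],[0,0,0]],[[0,0,0],[0,0,0]],[[0,0,0],[0,0,0]],[[0,0,0],[0,0,0]],[[0,0,0],[0,0,0]],[[0,0,0],[0,0,0]],[[0,0,0],[0,0,0]],[[0,0,0],[0,0,0]],[[0,0,0],[0,0,0]]]' -1 22; python3 - <<'E'
from h import *
go(.4958,.2274,.112,-23.4);wsnap('w4.png')
E
```

```text
t: 4.85
position: [0.4974, 0.2277, 0.1126]
eef_rot: [2.625, 1.723, 0.006]
contact_force: [-0.3, -0.1, 2.0]
finger_gap: 0.294
pos [0.4974 0.2277 0.1126] yaw_y -23.42 z [ 4.3e-03  9.0e-04 -1.0e+00]
shift mm [-0.9 -1.4  0.6] turn [ 0.0037 -0.0025 -0.0004]
```

View pics/w4.png

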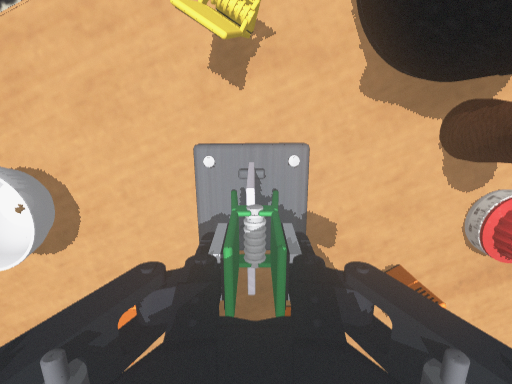

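The gap is 0.294 × 85 ≈ 25 mm and the wrist view shows the handles parallel in the pads (columns 225–290), so the clip is squeezed to its stop. Now I lift it.

```bash
python3 -m inch '[[[0,0,-5],[0,0,0]],[[0,0,-10],[0,0,0]],[[0,0,-12],[0,0,0]],[[0,0,-15],[0,0,0]],[[0,0,-15],[0,0,0]],[[0,0,-15],[0,0,0]],[[0,0,-15],[0,0,0]],[[0,0,-15],[0,0,0]],[[0,0,-15],[0,0,0]],[[0,0,-15],[0,0,0]],[[0,0,0],[0,0,0]],[[0,0,0],[0,0,0]]]'; python3 - <<'E'
from h import *
go(.470,-.062,.235,22.6);wsnap('w5.png');snap('scene','s5.png')
print(r.get_state()['finger_gap'])
a=cv2.imread('pics/s5.png')[90:210,130:290];cv2.imwrite('pics/s5c.png',cv2.resize(a,None,fx=5,fy=5,interpolation=cv2.INTER_CUBIC))
E
```

```text
t: 5.9
position: [0.495, 0.2271, 0.2575]
eef_rot: [2.625, 1.724, 0.006]
contact_force: [0.1, 0.1, -1.1]
finger_gap: 0.295
pos [0.495  0.2271 0.2575] yaw_y -23.41 z [ 3.8e-03  7.0e-04 -1.0e+00]
shift mm [-275.3   91.9   22.2] turn [ 3.900e-03 -8.000e-04 -8.031e-01]
0.2992380904656862
```

View pics/w5.png

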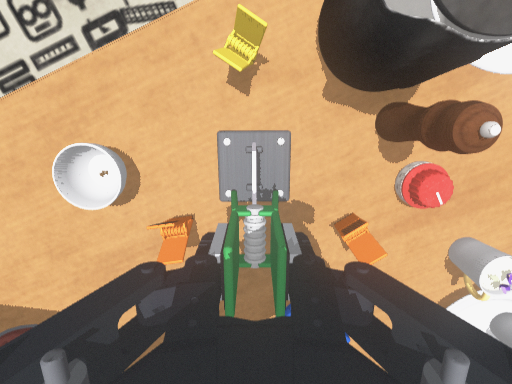

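View pics/s5c.png

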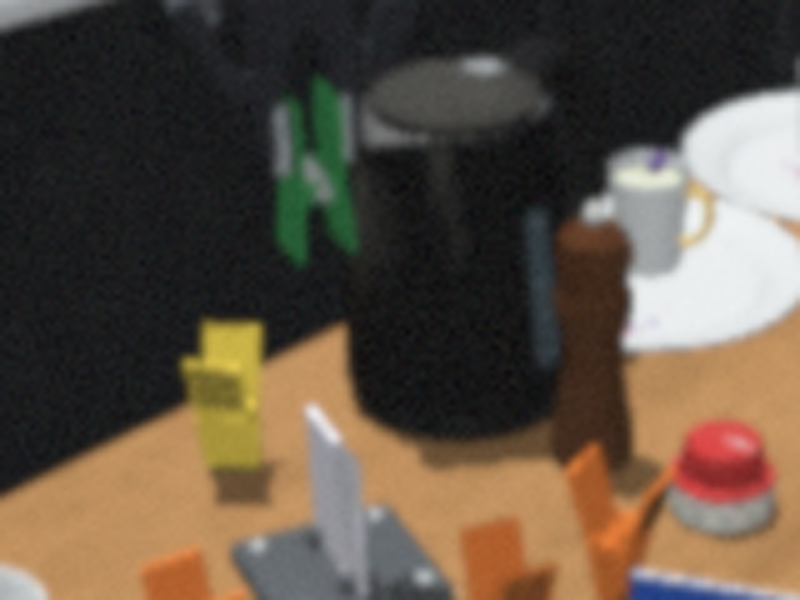

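The scene view shows the clip hanging open in the fingers at crop (315,170), above the empty plate. Next I carry it over the blue card.

```bash
python3 -m inch '[[[-15,5,0],[0,0,0]],[[-27,9,0],[0,0,0]],[[-27,9,0],[0,0,0]],[[-27,9,0],[0,0,0]],[[-27,9,0],[0,0,0]],[[-27,9,0],[0,0,0]],[[-27,9,0],[0,0,0]],[[-27,9,0],[0,0,0]],[[-27,9,0],[0,0,0]],[[-20,8,0],[0,0,0]],[[-10,4,0],[0,0,0]],[[0,0,0],[0,0,0]]]'; python3 -m inch '[[[0,0,0],[0,0,-0.05]],[[0,0,0],[0,0,-0.1]],[[0,0,0],[0,0,-0.1]],[[0,0,0],[0,0,-0.1]],[[0,0,0],[0,0,-0.1]],[[0,0,0],[0,0,-0.1]],[[0,0,0],[0,0,-0.1]],[[0,0,0],[0,0,-0.1]],[[0,0,0],[0,0,-0.05]],[[0,0,0],[0,0,0]]]';python3 - <<'E'
from h import *
go(.470,-.062,.235,22.6);wsnap('w6.png')
print(r.get_state()['finger_gap'])
E
```

```text
t: 7.0
position: [0.4644, -0.0585, 0.2437]
eef_rot: [-2.614, -1.724, 0.02]
contact_force: [0.5, -0.5, -0.3]
finger_gap: 0.296
t: 7.83
position: [0.4593, -0.0518, 0.2356]
eef_rot: [-1.673, -2.623, 0.015]
contact_force: [-0.2, 0.1, -0.5]
finger_gap: 0.294
pos [ 0.4593 -0.0518  0.2356] yaw_y 24.96 z [-0.0306  0.0081 -0.9995]
shift mm [-13.8   5.4   0.2] turn [-0.0247 -0.0197  0.0409]
0.2932291908873038
```

View pics/w6.png

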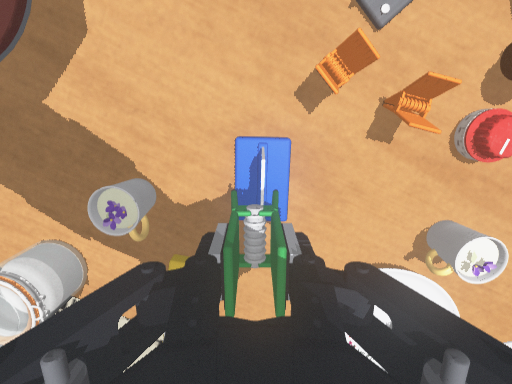

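```bash
python3 - <<'E'
from h import *
a=cv2.imread('pics/w6.png')[125:235,205:305];cv2.imwrite('pics/w6c.png',cv2.resize(a,None,fx=5,fy=5,interpolation=cv2.INTER_CUBIC))
E
```

```text
(no output)
```

View pics/w6c.png

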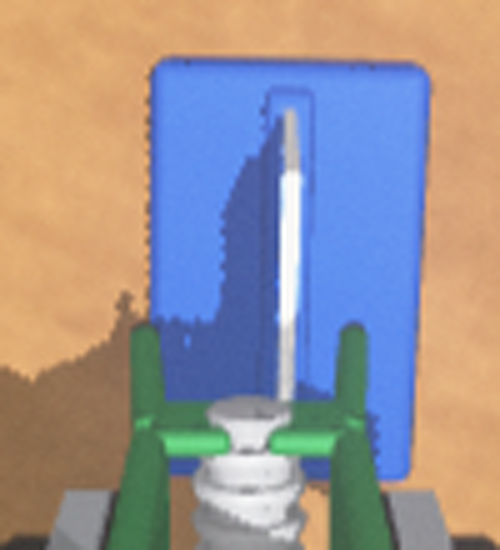

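```bash
python3 - <<'E'
from h import *
W=optics.get_calibration('wrist');P=np.load('pics/w6.png.npy')
w=lambda u,v:(u/5+205-.4,v/5+125-.4)
q=lambda u,v,z:atz(W,w(u,v),z,P)[:2]
a,b=q(290.5,172,.14),q(286,398,.14);u=(a-b)/np.linalg.norm(a-b);print('top',a,b,'ang',np.degrees(np.arctan2(u[1],u[0])),'mid',a-u*.045)
B=[q(154,60,.024),q(430,63,.024),q(410,480,.024)]
print('block',B,'centre',(B[0]+B[2])/2,np.linalg.norm(B[0]-B[1]),np.linalg.norm(B[2]-B[1]),np.degrees(np.arctan2(*(B[1]-B[2])[::-1])),np.degrees(np.arctan2(*(B[1]-B[0])[::-1])))
E
```

```text
top [ 0.45167045 -0.02366013] [ 0.46816964 -0.06018562] ang 114.30950817430544 mid [ 0.4701954 -0.0646702]
block [array([ 0.41678189, -0.028075  ]), array([4.78653751e-01, 1.54642352e-04]), array([ 0.52303949, -0.0993396 ])] centre [ 0.46991069 -0.0637073 ] 0.06800764615596022 0.10894584725785368 114.04230144089271 24.525303785656735
```

```bash
python3 - <<'E'
from h import *
go(.4702,-.064,.235,24.0)
E
```

```text
pos [ 0.4592 -0.0517  0.2355] yaw_y 24.8 z [-0.0308  0.0082 -0.9995]
shift mm [-15.7   4.8   0.1] turn [-0.0247 -0.0202  0.0136]
```

```bash
python3 -m inch '[[[-5,1.5,0],[-0.008,-0.007,0.005]],[[-5,1.5,0],[-0.008,-0.007,0.005]],[[-5,1.5,0],[-0.008,-0.006,0.004]],[[0,0,0],[0,0,0]],[[0,0,0],[0,0,0]]]'; python3 - <<'E'
from h import *
go(.4702,-.064,.164,24.0);wsnap('w7.png')
E
```

```text
t: 8.3
position: [0.4703, -0.0637, 0.2343]
eef_rot: [1.72, 2.627, 0.0]
contact_force: [0.5, 0.9, -0.6]
finger_gap: 0.295
pos [ 0.4703 -0.0637  0.2343] yaw_y 23.56 z [ 1.2e-03 -6.0e-04 -1.0e+00]
shift mm [-0.2 -0.2 70.3] turn [ 0.0009  0.0011 -0.0078]
```

View pics/w7.png

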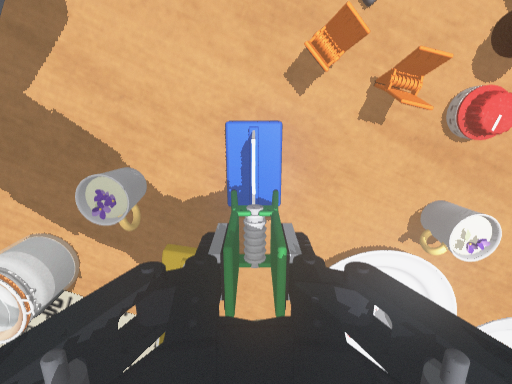

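```bash
python3 -m inch '[[[0,0,8],[0,0,-0.007]],[[0,0,10],[0,0,0]],[[0,0,10],[0,0,0]],[[0,0,5],[0,0,0]],[[0,0,0],[0,0,0]]]'; python3 - <<'E'
from h import *
go(.4702,-.064,.164,24.0)
E
```

```text
t: 8.77
position: [0.4703, -0.0638, 0.1988]
eef_rot: [1.71, 2.633, 0.001]
contact_force: [-0.3, 0.4, -0.4]
finger_gap: 0.3
pos [ 0.4703 -0.0638  0.1988] yaw_y 23.99 z [ 1.9e-03 -7.0e-04 -1.0e+00]
shift mm [-0.  -0.2 34.8] turn [ 0.0014  0.0014 -0.0001]
```

```bash
python3 - <<'E'
from h import *
snap('scene','s8.png');snap('side','d8.png');wsnap('w8.png')
a=cv2.imread('pics/s8.png')[140:280,210:350];b=cv2.imread('pics/d8.png')[130:220,170:290]
cv2.imwrite('pics/s8c.png',np.hstack([cv2.resize(a,(400,400),interpolation=cv2.INTER_CUBIC),cv2.resize(b,(400,300),interpolation=cv2.INTER_CUBIC)[:, :] if 0 else cv2.copyMakeBorder(cv2.resize(b,(400,300),interpolation=cv2.INTER_CUBIC),0,100,0,0,0)]))
E
```

```text
(no output)
```

View pics/s8c.png

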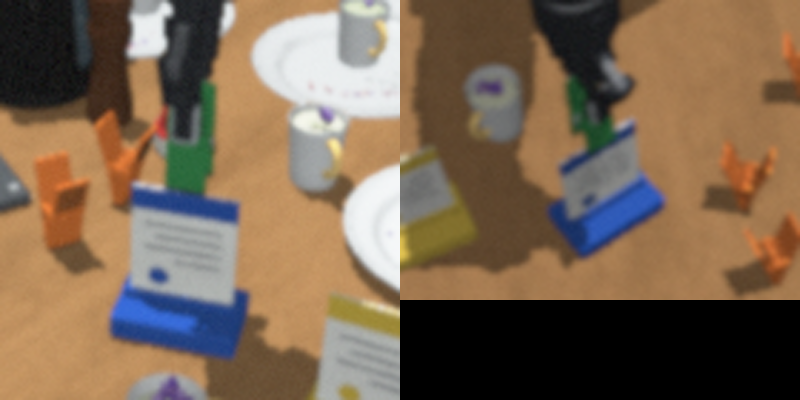

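View pics/w8.png

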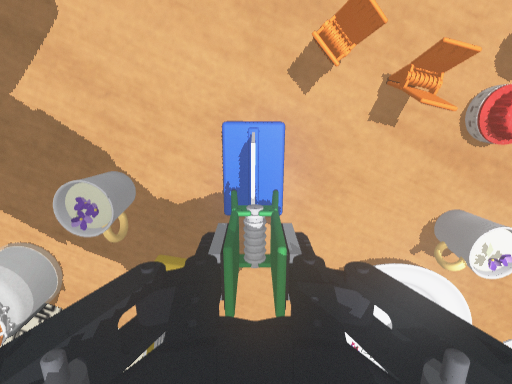

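```bash
python3 - <<'E'
from h import *
S=optics.get_calibration('scene');D=optics.get_calibration('side')
T=tool();c=T[:3,3];xc=T[:3,1];yc=T[:3,0]
f=400/140
for n,X in(('near tip outer+17',c-xc*.016+yc*.017+[0,0,-.0495]),('near -17',c-xc*.016-yc*.017+[0,0,-.0495]),('far+17',c+xc*.016+yc*.017+[0,0,-.0495]),('far-17',c+xc*.016-yc*.017+[0,0,-.0495]),('card mid',np.array([.4702,-.064,.14])),('card+',np.array([.4702,-.064,.14])+yc*.045),('card-',np.array([.4702,-.064,.14])-yc*.045)):
  p=proj(S,X);q=proj(D,X);print(n,((p-[210,140])*f).round(),((q-[170,130])*400/120).round())
E
```

```text
near tip outer+17 [160. 189.] [198. 119.]
near -17 [202. 195.] [169. 136.]
far+17 [170. 167.] [217. 140.]
far-17 [210. 174.] [188. 158.]
card mid [184. 192.] [194. 143.]
card+ [131. 183.] [231. 121.]
card- [239. 201.] [156. 167.]
```

```bash
python3 - <<'E'
import cv2
b=cv2.imread('pics/d8.png')[140:200,205:265];a=cv2.imread('pics/s8.png')[155:225,245:315]
import numpy as np
cv2.imwrite('pics/d8c.png',np.hstack([cv2.resize(x,(400,400),interpolation=cv2.INTER_CUBIC) for x in(a,b)]))
E
```

```text
(no output)
```

View pics/d8c.png

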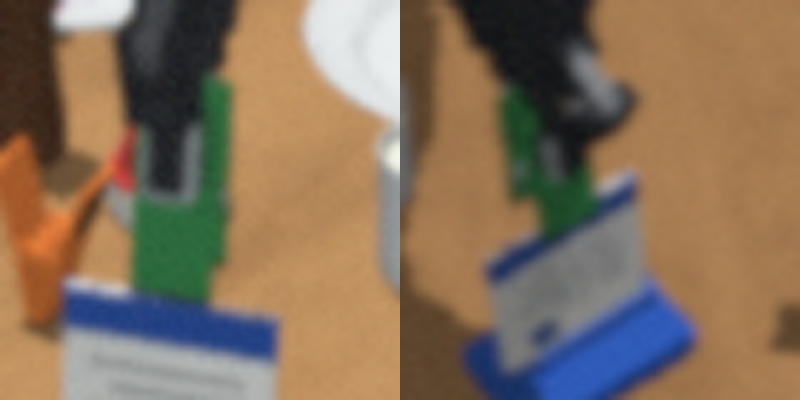

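The views agree with the prediction. In the scene view the near jaw overlaps the card's top edge from the front (left crop, column 132–212, row 300). In the side view the far jaw overlaps it from the other side (right crop, (545–595, 210–240)). I lower it the rest of the way.

```bash
python3 -m inch '[[[0,0,6],[0,0,0]],[[0,0,7],[0,0,0]],[[0,0,7],[0,0,0]],[[0,0,7],[0,0,0]],[[0,0,5],[0,0,0]],[[0,0,2],[0,0,0]],[[0,0,0],[0,0,0]],[[0,0,0],[0,0,0]]]'; python3 - <<'E'
from h import *
go(.4702,-.064,.164,24.0)
snap('scene','s9.png');snap('side','d9.png');wsnap('w9.png')
b=cv2.imread('pics/d9.png')[140:200,205:265];a=cv2.imread('pics/s9.png')[155:225,245:315]
cv2.imwrite('pics/d9c.png',np.hstack([cv2.resize(x,(400,400),interpolation=cv2.INTER_CUBIC) for x in(a,b)]))
E
```

```text
t: 9.58
position: [0.4718, -0.0642, 0.1632]
eef_rot: [1.708, 2.63, 0.002]
contact_force: [1.1, -0.3, -0.4]
finger_gap: 0.292
pos [ 0.4718 -0.0642  0.1632] yaw_y 24.0 z [ 0.005  -0.0017 -1.    ]
shift mm [ 0.9 -1.4 -0.8] turn [ 0.0039  0.0035 -0.0001]
```

View pics/d9c.png

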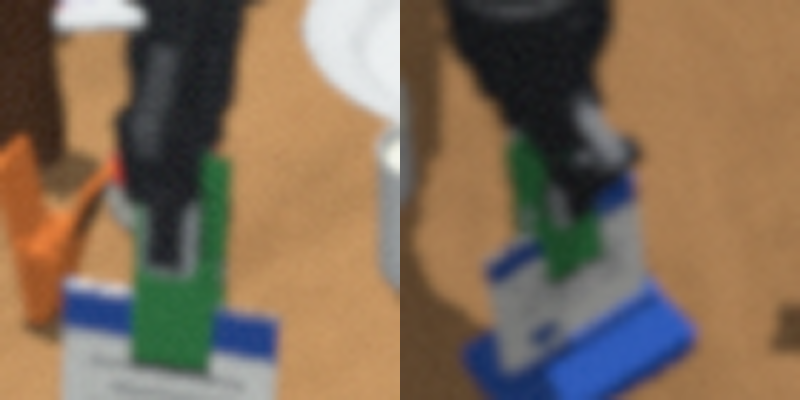

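View pics/w9.png

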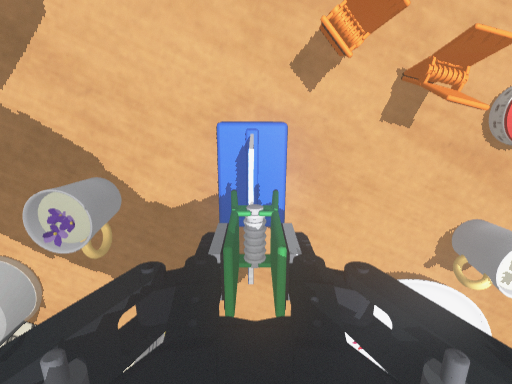

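```bash
python3 -m inch '[[[1,-1.5,-1],[0.004,0.004,0]],[[0,0,0],[0,0,0]],[[0,0,0],[0,0,0]],[[0,0,0],[0,0,0]]]'; python3 - <<'E'
from h import *
go(.4702,-.064,.164,24.0);s=r.get_state();print(s['finger_gap'],s['contact_force'],np.abs(s['joint_velocities']).max())
im,P=wsnap('w10.png');W=optics.get_calibration('wrist')
a=cv2.imread('pics/w10.png')[110:320,180:330];cv2.imwrite('pics/w10c.png',cv2.resize(a,(429,600),interpolation=cv2.INTER_CUBIC))
E
```

```text
t: 10.07
position: [0.4707, -0.0642, 0.1655]
eef_rot: [1.71, 2.634, 0.001]
contact_force: [-0.7, -0.4, -0.8]
finger_gap: 0.29
pos [ 0.4707 -0.0642  0.1655] yaw_y 24.0 z [ 1.5e-03 -1.0e-04 -1.0e+00]
shift mm [ 0.4 -0.4  1.5] turn [ 0.0013  0.0007 -0.0001]
0.290455144670157 [-0.65248726 -0.35699956 -0.78798234] 0.0033909796645064418
```

View pics/w10c.png

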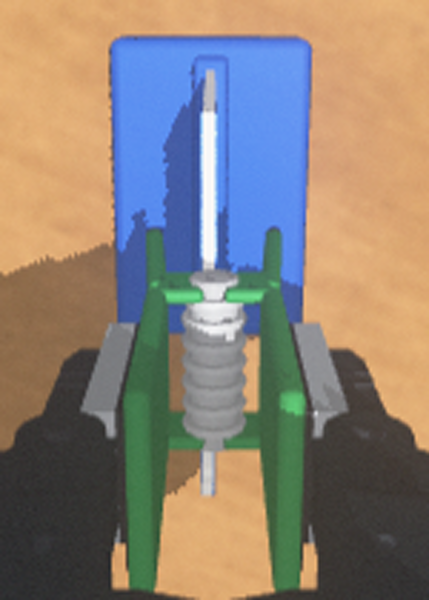

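The wrist view shows the card running centrally under the pivot at column 208, from row 110 to row 493 of the crop, with a jaw on each side. I do one last numeric check of the middle and then hand in.

```bash
python3 - <<'E'
from h import *
from workcell import finish_job
W=optics.get_calibration('wrist');P=np.load('pics/w10.png.npy')
e=[atz(W,(208/2.857+179.6,v/2.857+109.6),.14,P) for v in(110,494)]
m=(e[0]+e[1])/2;T=tool();d=T[:3,:3].T@(m-T[:3,3])*1000
print(m,np.linalg.norm(e[0]-e[1]),'card mid in tool mm',d.round(1))
if abs(d[0])<8 and abs(d[1])<4: print(finish_job())
E
```

```text
[ 0.47009574 -0.06490286  0.14      ] 0.09081183193790059 card mid in tool mm [-0.4 -0.9 25.5]
the job is handed in; nothing more can be done
None
```

I squeezed the green clip off its parking plate, carried it to the blue card and lowered it over the middle of the top edge. I handed the job in at about t = 10 s, still holding it squeezed open.

**Last checks:**
- **Opening:** the finger gap was 0.29 (about 25 mm), which means the handles are at the stop and the clip is fully open.
- **Position:** the middle of the card measured within 1 mm of the tool axis. The measured card length was 90.8 mm against the true 90 mm, so that reading is sound.
- **Angle:** the tool yaw was 24.0°, against 24.2° for the card as measured from the wrist view. My first coarse estimate from the fixed cameras was 22.6°. The tool is upright within 0.1°.
- **Jaws:** the scene and side views, taken just before a final 2–3 mm centring move, show one jaw on each side of the card. From the arm pose, I work out the tips to be about 24 mm below its top edge.
- **Contact:** no clear contact force showed, with readings under about 1 N, which is noise level. The sensor cannot confirm the 0.2 N limit, so clearance rests on the pictures and geometry.

One measurement disagreed. The parked handles measured about 46 mm across, not the stated 51 mm. It had no effect on the grasp.

I saw nothing else in the scene touched or moved.

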